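# Turn the specimen tote end for end and stack it on the loaded one

### The arm

A 6-joint arm with a two-finger parallel gripper is mounted at the origin on the work surface. World frame = base frame: x ahead of the robot, y to its left, z up, the work surface at z = 0. Lengths are in m, angles in rad, forces in N, time in s.
With the tool pointing down it reaches from about 0.3 to 0.775 m from the base axis. Payload 14.6 kg.
Tool frame: the origin (TCP) lies on the centre line of the jaws, within the pads' length; the fingertips stand 19 mm ahead of it and the grasp point (between the pads) is the TCP; y points along the fingers, x is the direction in which the jaws open and shut, and the axes are right-handed (so a half turn about y gives the same grasp; the last joint's range is limited). The gripper opens to 94 mm and grips with 3 to 60 N. Pads are 16 mm wide; open, the fingers measure 119 mm over their backs; the gripper's body (75 mm by 177 mm) begins 78 mm behind the grasp point.
Start: joints at [1.055, 0.3, 1.521, -0, 1.321, -0.067], TCP at [0.239, 0.496, 0.224] pointing down, gripper open.
Joint ranges: [-3.03, 3.03], [-0.79, 2.21], [0.23, 2.52], [-1.04, 4.18], [0, 3.07], [-2.55, 2.55]. Speed limits (rad/s): [2.22, 2.22, 2.57, 3.14, 3.14, 3.14].

### API

Orientations are given as [roll, pitch, yaw] about the fixed x, y, z axes, in that order (R = Rz(yaw) Ry(pitch) Rx(roll)).
In Python, from station import get_obs, cams, workorder gives the robot as it stands.
- The arm moves only by the shell command python3 -m handwheel 'ROWS' [FORCE]. ROWS is JSON, a list of rows, each an object of numbers: "fingers": the opening, from -1 (shut) to 1 (fully open); "x", "y", "z": the shift along the tool's x, y, z in m; "spin": the turn about the tool's y in degrees. In form: [{"fingers": .., "x": .., "y": .., "z": .., "spin": ..}, ...]. A call has exactly 10 rows; each row is the pose to reach, as a shift and turn from the pose commanded when the call began, along the tool's axes at that moment; what a row does not reach only later rows make up. A row lasts 1/10 s, in which the tool goes at most 50 mm and 8.59 degrees, less where a joint would pass 70% of its speed; a pose out of reach is approached as far as the arm can. A call with a gripper value outside its range is refused whole. The fingers move at their own pace and stop on an object; FORCE is the grip in N (left out, the last holds). Time passes only in rows, so rows that repeat a pose let the fingers close, or fill a call up. It gives the time, the measured TCP pose, the force and the opening at its end, in the units of the state.
- get_obs(): the state, without advancing time (a new reading comes with each control period).
- cams.camera(name): name is "scene" or "top"; returns (picture, depth): 400x640x3 uint8, red, green, blue; 400x640 float32, m along the optical axis (not along the pixel's ray), 0 where there is no reading.
- cams.get_calibration(name): a dict with "fx", "fy", "cx", "cy" (pixels), "view" (4x4, takes a point from world to camera coordinates). Camera axes: x right, y down, z forward; pixel columns grow to the right and rows downward; lengths in m; the calibration is good to about 2 mm. A picture is of the moment at which its call begins. get_calibration takes no time and is no camera call.
- workorder.hand_in(): hands the job in, once; it reports no verdict.
The state is a dict: "time_s": time; "qpos": joint angles; "joint_vel": joint speeds; "tau": joint torques, N m; "ee_pos": TCP position; "eef_rot": TCP orientation; "force": force on the tool from outside, world axes, zero at the start; "moment": the same for the moment, N m; "grip_width": finger opening in m.
Only numpy, scipy, OpenCV 4.12 (cv2) and the standard library are available. Lean on these libraries where they do the work, as an engineer would, in place of code of your own. Each camera call takes 0.05 s, during which the arm holds its last target. There are 200 camera calls.

### The job

Stack the free specimen tote on the loaded tote that stands in the aluminium tray. The two now point roughly the same way, so set down as it is the free one would nest inside and crush the coupons: carry it upright and turn it end for end, so that its orange end comes over the plain end of the lower tote. The lower tote has play in its tray, so set the upper one lightly on the runners, feel along them until all four feet drop into their saddles, and leave it fully home, level and released; work gently, without banging or forcing, and leave the weight, levelling foot and bottle where they stand.

Things in the scene. Friction and masses are not known exactly. Their poses are not given: they have to be found in the camera images.
- tote_center (a point): Free light-grey stack-nest tote, 226 x 146 x 80 mm, 0.45 to 0.7 kg with its specimens; point at its centre, 40 mm above its feet's undersides; it starts on its feet on the bench. Its x runs along its length from the orange end (-x) to the plain end (+x), z up. Long rims are 80 mm high, end walls 62 mm, floor top at 12 mm. Keep it upright.
- tote_grip (a point): Where to pinch the free tote: middle of the straight partition that runs along its x, 10 mm below the partition's top and 16 mm above tote_center; 18 mm thick here (16 at the top, widening 2.2 mm per 10 mm down). Pinch across the tote's y; 30 mm beside it on each side is free down to the floor. Axes as tote_center.
- tote_orange (a point): Middle of the free tote's orange end, 110 mm from tote_center along the tote's -x. Axes as tote_center.
- tote_foot (a point): Underside of one of the free tote's four feet. Each is 16 mm long (x), 12 mm wide (y), 9 mm high below the floor; their centres lie at x = +66 and x = -34 mm, y = +49 and -49 mm of tote_center; this is the one at +66, +49. Axes as tote_center.
- tray: Fixed rubber-lined aluminium tray, 246 x 136 mm, floor 3 mm, lip 14 mm; origin at the centre of its underside on the bench, x along its length, z up. In it stands the lower tote, same make, full of coupons (1.8 kg), axes as the tray's, orange end at -x. Not measured: it stands anywhere within 14 mm along x and 3 mm along y of the tray's centre, yaw as the tray; a sideways push over 18 N slides it.
- runner (a point): Tray-fixed point 69 mm over the tray's centre, level with the lower tote's runners: flat ledges inside its long sides, at y 47 to 62 mm either side. Four saddles are cut in them, 6 mm deep, 19.5 mm long in x. The runner reaches 38 mm from a saddle's centre towards the tray's -x, 20 mm towards +x. Keep the force between the totes under 35 N.
- home (a point): Where tote_center comes, 103 mm above the bench, when the turned tote is home on a lower tote standing at the tray's centre; the true place shifts with the lower tote by up to 14 mm along x, 3 mm along y. Home has 1.75 mm to spare each way along x, 4 mm along y. Set down up to 32 mm short (towards the tray's -x) the turned tote rests level on the runners, 6 mm higher; slid to +x it drops in.
- weight: Brass dead weight, 48 mm dia, 46 mm high, standing upright; origin at the centre of its underside. Leave alone.
- foot: Spare levelling foot with rubber pad and knurled nut, 44 mm dia, 64 mm high, standing upright; origin at the centre of its underside. Leave alone.
- bottle: White solvent bottle with blue cap, 52 mm dia, 130 mm high, standing upright; origin at the centre of its underside. Leave alone.

How it is judged:
On the way:
1. the tote is carried clear of the bench and turned end for end, over the lower tote (height (world z) of tote_center above 0.1 m and horizontal distance between tote_center and tray below 0.05 m and x of tote_orange in the frame of tray above 0.05 m), for 0.1 s.
At the end, for the whole second after the job is handed in: The free tote is stacked on the lower one, turned end for end, feet in the saddles: tote_center 103 mm (+-2.5) above the tray's underside, within 18 mm along and 10 mm across of the tray's centre, orange end at the tray's +x, level within 0.02 rad, carried by the lower tote, let go (z of tote_center in the frame of tray between 0.1005 and 0.1055 m and x of tote_center in the frame of tray between -0.018 and 0.018 m and y of tote_center in the frame of tray between -0.01 and 0.01 m and x of tote_orange in the frame of tray above 0.09 m and angle between tote_center's own z axis and vertical below 0.02 rad and contact force between tote and tray above 1 N and contact force between the fingers and tote below 0.1 N); the robot touches nothing.
It fails at once if the tote is banged or forced onto the lower tote or tray (contact force over 35 N) (contact force between tote and tray above 35 N).
It fails at once if the tote drops inside the lower tote (nests on the coupons) (horizontal distance between tote_center and tray below 0.05 m and height (world z) of tote_center below 0.094 m).
It fails at once if the tote is tipped so that its specimens would spill (angle between tote_center's own z axis and vertical above 0.5 rad).
It fails at once if the weight, levelling foot or bottle is moved more than 15 mm or knocked over (distance of any of weight, foot, bottle from where it was at the start of the episode above 0.015 m or angle between any of weight, foot, bottle's own z axis and vertical above 0.3 rad).
It also fails if it takes over 61 s, if anything falls off the work surface, if the arm or the gripper's body presses on something with over 40 N, if the wrist force passes 120 N, or if a joint passes its speed limit or range.

## Working session

There is one attempt and no reset: what is moved stays moved. The work goes in short steps, Python scripts to look and compute and a shell command to move; the robot and the scene stay as the last step left them, time stands still between calls to the robot, and variables do not carry over. Pictures are saved under pics/ and viewed, about 8 in all and at most 12, crops included, and the job is handed in when it is done.

```bash
mkdir -p pics
cat > h.py <<'E'
import numpy as np, cv2
from station import get_obs, cams, workorder
def cloud(n):
    p,d=cams.camera(n); c=cams.get_calibration(n)
    v,u=np.mgrid[0:400,0:640]
    P=np.stack([(u-c['cx'])/c['fx']*d,(v-c['cy'])/c['fy']*d,d,np.ones_like(d)],-1)@np.linalg.inv(np.array(c['view'])).T
    P[d==0]=np.nan
    return p,d,P[...,:3]
E
python3 - <<'E'
from h import *
o=get_obs(); print(o)
for n in("top","scene"):
    p,d,P=cloud(n); np.savez(f"{n}0.npz",p=p,P=P); cv2.imwrite(f"pics/{n}0.png",p[...,::-1])
    print(cams.get_calibration(n))
E
```

```text
{'time_s': 0.0, 'qpos': array([ 1.05537700e+00,  3.00484916e-01,  1.52157239e+00, -6.16091642e-06,
        1.32070531e+00, -6.65673244e-02]), 'joint_vel': array([-0.00075615,  0.00020307, -0.00050444,  0.00091727,  0.00073017,
        0.00185638]), 'tau': array([ 2.56388317e-03, -5.31794107e+01, -3.52744710e+01,  7.09523493e-02,
        2.43755017e-02, -1.36472077e-04]), 'ee_pos': array([0.23853204, 0.49531759, 0.22388242]), 'eef_rot': array([-1.57072446e+00,  1.16775975e-03,  1.12194589e+00]), 'force': array([-0.32547322,  0.79498315,  0.72999611]), 'moment': array([ 0.02300033, -0.01667263,  0.03978964]), 'grip_width': 0.09388907173501194}
{'fx': 366.41762656569557, 'fy': 366.41762656569557, 'cx': 313.84765675633975, 'cy': 201.42277933694123, 'view': array([[-1.04169893e-02, -9.99945700e-01, -2.89765344e-04,
         3.95459654e-02],
       [-9.96624772e-01,  1.04059901e-02, -8.14295948e-02,
         5.70294044e-01],
       [ 8.14281885e-02, -5.59463899e-04, -9.96679054e-01,
         7.09501981e-01],
       [ 0.00000000e+00,  0.00000000e+00,  0.00000000e+00,
         1.00000000e+00]])}
{'fx': 430.3616086857528, 'fy': 430.3616086857528, 'cx': 319.08723428782685, 'cy': 188.99926899678962, 'view': array([[-0.19305457,  0.98110685, -0.01262094,  0.07756546],
       [ 0.83586776,  0.15771184, -0.52578709, -0.45664865],
       [-0.51386284, -0.11205504, -0.85052257,  1.14330852],
       [ 0.        ,  0.        ,  0.        ,  1.        ]])}
```

View pics/top0.png

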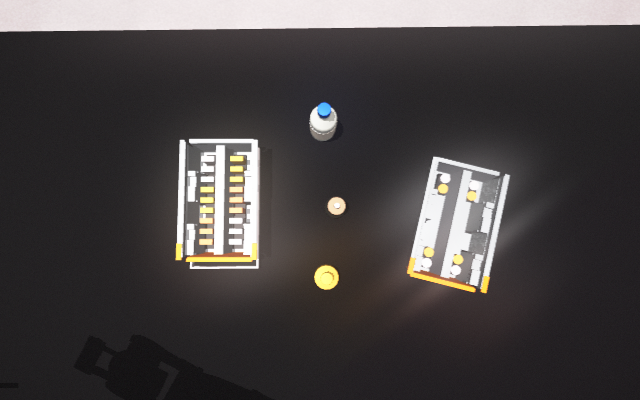

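View pics/scene0.png

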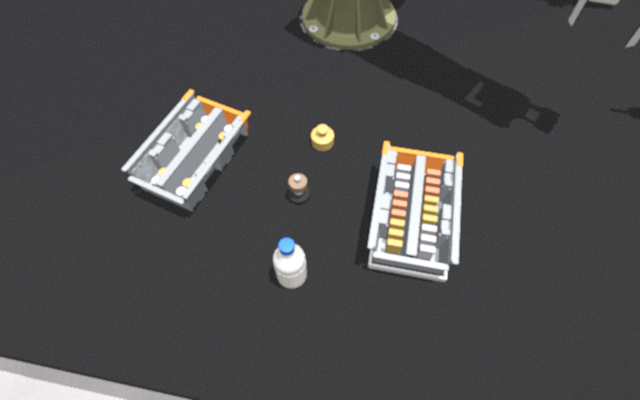

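The top view shows the loaded tote and tray at about (220,203) and the free tote at about (458,225). Both have their orange end towards the robot (image down). The bottle (323,122), foot (336,206) and weight (326,277) stand between them. Next I'll get poses from the depth.

Run:
```python
from h import *
z=np.load("top0.npz"); P=z['P'];p=z['p']
print("bench",np.nanmedian(P[320:390,300:400,2]))
hsv=cv2.cvtColor(p,cv2.COLOR_RGB2HSV)
for nm,(u0,u1,v0,v1),zo in(("free",(395,525,145,305),0),("low",(165,270,130,280),.003)):
    Q=P[v0:v1,u0:u1].reshape(-1,3); H=hsv[v0:v1,u0:u1].reshape(-1,3)
    up=Q[Q[:,2]>0.02]
    hi,e=np.histogram(up[:,2],bins=np.arange(.02,.095,.003)); print(nm,list(zip(e.round(3),hi)))
    r=Q[(Q[:,2]>.074+zo)&(Q[:,2]<.09+zo)]
    R=cv2.minAreaRect(r[:,:2].astype(np.float32)*1000); print(" rims rect",R,"medz",np.median(r[:,2]))
    w=Q[(Q[:,2]>.056+zo)]
    print(" all>56 rect",cv2.minAreaRect(w[:,:2].astype(np.float32)*1000))
    c=np.array(R[0])/1000
    # partition
    m=(abs(Q[:,2]-.066-zo)<.004)&(np.hypot(*(Q[:,:2]-c).T)<.075)
    s=Q[m]; 
    vx,vy,x0,y0=cv2.fitLine(s[:,:2].astype(np.float32),cv2.DIST_HUBER,0,.002,.002).ravel()
    print(" part",x0,y0,np.arctan2(vy,vx),np.arctan2(vy,vx)*180/np.pi,len(s),np.median(s[:,2]))
    o=(H[:,0]>8)&(H[:,0]<25)&(H[:,1]>180)&(Q[:,2]>.05)
    q=Q[o]; q=q[np.abs(q[:,0]-np.nanpercentile(q[:,0],5))<.05]
    print(" orange rect",cv2.minAreaRect(q[:,:2].astype(np.float32)*1000))
    if zo:
        b=Q[(Q[:,2]>.009)&(Q[:,2]<.018)]; print(" lip",b.min(0),b.max(0),len(b),cv2.minAreaRect(b[:,:2].astype(np.float32)*1000))
for nm,(u0,u1,v0,v1) in(("bottle",(300,345,95,145)),("foot",(322,352,190,220)),("weight",(310,345,260,295))):
    Q=P[v0:v1,u0:u1].reshape(-1,3);Q=Q[Q[:,2]>.015];t=Q[Q[:,2]>Q[:,2].max()-.008];print(nm,t.mean(0),Q[:,2].max())
```

```text
bench -0.0009364864773742099
free [(np.float64(0.02), np.int64(214)), (np.float64(0.023), np.int64(258)), (np.float64(0.026), np.int64(202)), (np.float64(0.029), np.int64(215)), (np.float64(0.032), np.int64(471)), (np.float64(0.035), np.int64(540)), (np.float64(0.038), np.int64(216)), (np.float64(0.041), np.int64(203)), (np.float64(0.044), np.int64(201)), (np.float64(0.047), np.int64(222)), (np.float64(0.05), np.int64(211)), (np.float64(0.053), np.int64(244)), (np.float64(0.056), np.int64(358)), (np.float64(0.059), np.int64(811)), (np.float64(0.062), np.int64(995)), (np.float64(0.065), np.int64(911)), (np.float64(0.068), np.int64(89)), (np.float64(0.071), np.int64(92)), (np.float64(0.074), np.int64(164)), (np.float64(0.077), np.int64(1097)), (np.float64(0.08), np.int64(352)), (np.float64(0.083), np.int64(0)), (np.float64(0.086), np.int64(0)), (np.float64(0.089), np.int64(0))]
 rims rect ((523.2979125976562, -231.7576904296875), (147.08453369140625, 222.65921020507812), 75.27815246582031) medz 0.07902185615596002
 all>56 rect ((523.9592895507812, -231.93145751953125), (147.08453369140
[... 1193 characters left out ...]
89.60123443603516) medz 0.08166407414022653
 all>56 rect ((573.7219848632812, 212.40933227539062), (146.6686553955078, 232.58291625976562), 89.58182525634766)
 part 0.5815674 0.21554588 -0.015180912 -0.8698022 1106 0.06771887585632042
 orange rect ((465.4925537109375, 271.00262451171875), (6.397243976593018, 0.0), 120.74785614013672)
 lip [0.43901718 0.14644808 0.00911082] [0.68455858 0.28365406 0.01799797] 941 ((562.5107421875, 214.32052612304688), (135.63058471679688, 245.92129516601562), 89.21441650390625)
bottle [0.72336562 0.01535308 0.12845539] 0.13124777785973474
foot [ 0.56018789 -0.00814319  0.06333915] 0.0662606823014198
weight [0.42153823 0.01193831 0.04482289] 0.04812603862737097
```

```bash
cat > meas.py <<'E'
from h import *
def meas(P,c,yaw,zo,part=True):
    c=np.array(c)
    for it in range(3):
        Rm=np.array([[np.cos(yaw),np.sin(yaw)],[-np.sin(yaw),np.cos(yaw)]])
        Q=P.reshape(-1,3); Q=Q[np.isfinite(Q).all(1)]; L=np.c_[(Q[:,:2]-c)@Rm.T,Q[:,2]]
        L=L[(abs(L[:,0])<.14)&(abs(L[:,1])<.095)]
        r=L[abs(L[:,2]-.079-zo)<.003]; r=r[abs(r[:,0])<.095]
        f=[np.polyfit(s[:,0],s[:,1],1) for s in(r[r[:,1]>.04],r[r[:,1]<-.04])]
        dy=(f[0][1]+f[1][1])/2; yaw+=np.arctan((f[0][0]+f[1][0])/2); c=c+Rm.T@[0,dy]
    print("rim slopes",f[0],f[1])
    for s in(1,-1):
        q=r[r[:,1]*s>.04]; print(" side",s,"y",np.percentile(q[:,1],[3,50,97]).round(4))
    q=L[abs(L[:,2]-.079-zo)<.003]; q=q[abs(q[:,1])>.04]
    for s in(1,-1): print(" rim x ends",s,q[q[:,1]*s>0][:,0].min(),q[q[:,1]*s>0][:,0].max())
    w=L[(abs(L[:,2]-.061-zo)<.004)&(abs(L[:,0])>.09)&(abs(L[:,1])<.045)]
    for s in(1,-1): print(" end x",s,np.percentile(w[w[:,0]*s>0][:,0],[3,50,97]).round(4))
    t=L[(abs(L[:,2]-.065-zo)<.0025)&(abs(L[:,0])<.07)&(abs(L[:,1])<.02)]
    print(" part y",np.percentile(t[:,1],[3,50,97]).round(4),np.polyfit(t[:,0],t[:,1],1),"z",np.median(t[:,2]))
    print("c",c,"yaw",yaw,np.degrees(yaw)); return c,yaw,L
if __name__=="__main__":
    P=np.load("top0.npz")['P']
    print("TOP");meas(P,(.523,-.232),-.23,0); meas(P,(.573,.2125),-.008,.003)
    P=np.load("scene0.npz")['P']
    print("SCENE");meas(P,(.523,-.232),-.23,0); meas(P,(.573,.2125),-.008,.003)
    for n in("top","scene"):
        P=np.load(n+"0.npz")['P'].reshape(-1,3); b=P[(abs(P[:,2]-.0135)<.003)&(abs(P[:,0]-.563)<.14)&(abs(P[:,1]-.213)<.085)]
        for ax in(0,1): print(n,"lip",np.percentile(b[:,ax],[.5,1,2,98,99,99.5]).round(4))
E
python3 meas.py
```

```text
TOP
rim slopes [-0.00211217  0.06717739] [ 0.00183158 -0.06716847]
 side 1 y [0.0617 0.0672 0.0725]
 side -1 y [-0.0731 -0.067  -0.062 ]
 rim x ends 1 -0.11088313853567652 0.1102427647820812
 rim x ends -1 -0.11123236535517635 0.11142597547629178
 end x 1 [0.0926 0.1114 0.117 ]
 end x -1 [-0.1159 -0.1107 -0.0932]
 part y [-0.0082 -0.      0.0077] [-0.00452457 -0.00013397] z 0.06500935045596634
c [ 0.52319189 -0.2311807 ] yaw -0.2548693644124114 -14.602938908012955
rim slopes [-0.00169049  0.06718692] [ 0.0016899  -0.06718694]
 side 1 y [0.0621 0.0672 0.0726]
 side -1 y [-0.0724 -0.0672 -0.0618]
 rim x ends 1 -0.10992371015279843 0.11018209773828941
 rim x ends -1 -0.11066620695044 0.11006108370198837
 end x 1 [0.0922 0.1107 0.1166]
 end x -1 [-0.1153 -0.1113 -0.0928]
 part y [-0.0075  0.0002  0.0081] [-0.00266557  0.00016741] z 0.06767719978505282
c [0.57299583 0.21197755] yaw -0.005422642561229778 -0.3106945325664774
SCENE
rim slopes [-7.76457328e-05  6.68992997e-02] [ 7.99234060e-05 -6.68993089e-02]
 side 1 y [0.0608 0.067  0.0723]
 side -1 y [-0.0739 -0.0663 -0.062 ]
 rim x ends 1
[... 310 characters left out ...]
22326461930631
rim slopes [-0.00106075  0.06714828] [ 0.00105957 -0.06714829]
 side 1 y [0.0622 0.0671 0.0728]
 side -1 y [-0.0723 -0.0671 -0.0621]
 rim x ends 1 -0.11090181195100131 0.11399694690438143
 rim x ends -1 -0.11104071116777688 0.11353017657649737
 end x 1 [0.1021 0.1147 0.1194]
 end x -1 [-0.1142 -0.1075 -0.1006]
 part y [-0.0078 -0.0001  0.008 ] [ 5.89748742e-03 -9.23891841e-05] z 0.06925287495356341
c [0.57299255 0.21156691] yaw -0.011372058005019938 -0.6515709280656052
top lip [0.4393 0.4394 0.4395 0.6751 0.6755 0.6765]
top lip [0.1467 0.1468 0.1469 0.2748 0.2808 0.2821]
scene lip [0.4818 0.4985 0.5271 0.6879 0.6882 0.6884]
scene lip [0.1457 0.146  0.1465 0.2792 0.2803 0.2805]
```

Both cameras agree. The free tote is at (0.523, -0.231) with yaw -14.65°. The lower tote is at (0.573, 0.212) with yaw about -0.5°, roughly 10 mm towards +x in its tray. I'll go to the pick now.

```bash
cat > go.py <<'E'
import sys
from h import *
# target x y z yawdeg -> tool shift ; shows the state
o=get_obs(); p=np.array(o['ee_pos']); y=o['eef_rot'][2]
print("t %.2f p %s rpy %s F %s w %.4f"%(o['time_s'],p.round(4),np.degrees(o['eef_rot']).round(2),o['force'].round(1),o['grip_width']),'q',np.array(o['qpos']).round(2))
if len(sys.argv)>1:
    X=list(map(float,sys.argv[1:])); d=np.array(X[:3])-p
    print("x %.4f y %.4f z %.4f spin %.2f"%(d[0]*np.cos(y)+d[1]*np.sin(y),-d[2],-d[0]*np.sin(y)+d[1]*np.cos(y),-(X[3]-np.degrees(y))))
E
python3 -m handwheel '[{"fingers":1,"x":-0.015,"y":0,"z":-0.016,"spin":0},{"fingers":1,"x":-0.04,"y":0,"z":-0.043,"spin":-1},{"fingers":1,"x":-0.07,"y":0,"z":-0.075,"spin":-2},{"fingers":1,"x":-0.10,"y":0,"z":-0.108,"spin":-3},{"fingers":1,"x":-0.13,"y":0,"z":-0.14,"spin":-4},{"fingers":1,"x":-0.16,"y":0,"z":-0.172,"spin":-5},{"fingers":1,"x":-0.19,"y":0,"z":-0.205,"spin":-6},{"fingers":1,"x":-0.22,"y":0,"z":-0.237,"spin":-7},{"fingers":1,"x":-0.25,"y":0,"z":-0.27,"spin":-8},{"fingers":1,"x":-0.28,"y":0,"z":-0.302,"spin":-9}]' 10
python3 go.py .5235 -.231 .15 75.35
```

```text
time_s: 1.1
ee_pos: [0.3894, 0.1104, 0.2244]
eef_rot: [-1.571, -0.0, 1.28]
force: [0.8, 1.1, -0.2]
grip_width: 0.0939
t 1.10 p [0.3894 0.1104 0.2244] rpy [-90.    -0.    73.33] F [ 0.8  1.1 -0.2] w 0.0939 q [ 0.19 -0.03  1.9  -0.    1.28 -1.09]
x -0.2886 y 0.0744 z -0.2264 spin -2.02
```

```bash
python3 -m handwheel '[{"fingers":1,"x":-0.035,"y":0,"z":-0.027,"spin":0},{"fingers":1,"x":-0.07,"y":0,"z":-0.055,"spin":-1},{"fingers":1,"x":-0.105,"y":0,"z":-0.082,"spin":-2},{"fingers":1,"x":-0.14,"y":0,"z":-0.11,"spin":-2},{"fingers":1,"x":-0.175,"y":0,"z":-0.137,"spin":-2},{"fingers":1,"x":-0.21,"y":0,"z":-0.165,"spin":-2},{"fingers":1,"x":-0.24,"y":0.02,"z":-0.188,"spin":-2},{"fingers":1,"x":-0.265,"y":0.045,"z":-0.208,"spin":-2},{"fingers":1,"x":-0.28,"y":0.06,"z":-0.22,"spin":-2},{"fingers":1,"x":-0.2886,"y":0.074,"z":-0.2264,"spin":-2}]' 10
python3 go.py .5235 -.231 .057 75.35
python3 - <<'E'
from h import *
p,d,P=cloud("scene"); cv2.imwrite("pics/s1.png",cv2.resize(p[60:260,90:330],None,fx=3,fy=3)[...,::-1])
E
```

```text
time_s: 2.1
ee_pos: [0.523, -0.2307, 0.1488]
eef_rot: [-1.569, -0.0, 1.313]
force: [-1.0, -0.1, 0.8]
grip_width: 0.094
t 2.10 p [ 0.523  -0.2307  0.1488] rpy [-8.991e+01 -2.000e-02  7.521e+01] F [-1.  -0.1  0.8] w 0.0940 q [-0.48  0.42  1.54 -0.    1.18 -1.79]
x -0.0001 y 0.0918 z -0.0006 spin -0.14
```

View pics/s1.png

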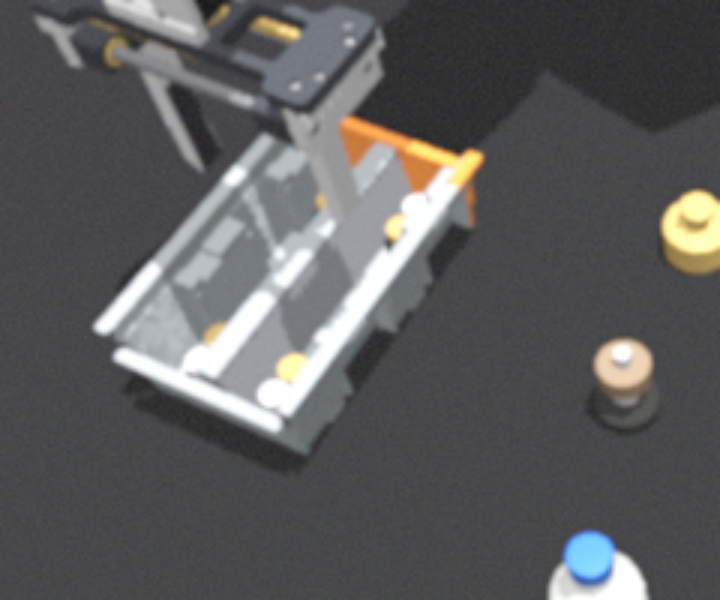

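The picture shows the fingers over the partition, mid-length, with no specimens there. I'll pre-close to about 50 mm to keep inside the free strip, then descend and grip.

```bash
python3 -m handwheel '[{"fingers":0.06,"x":0,"y":0,"z":-0.0005,"spin":0},{"fingers":0.06,"x":0,"y":0,"z":-0.0005,"spin":0},{"fingers":0.06,"x":0,"y":0,"z":-0.0005,"spin":0},{"fingers":0.06,"x":0,"y":0.02,"z":-0.0005,"spin":0},{"fingers":0.06,"x":0,"y":0.04,"z":-0.0005,"spin":0},{"fingers":0.06,"x":0,"y":0.06,"z":-0.0005,"spin":0},{"fingers":0.06,"x":0,"y":0.075,"z":-0.0005,"spin":0},{"fingers":0.06,"x":0,"y":0.085,"z":-0.0005,"spin":0},{"fingers":0.06,"x":0,"y":0.092,"z":-0.0005,"spin":0},{"fingers":0.06,"x":0,"y":0.092,"z":-0.0005,"spin":0}]' 25
python3 -m handwheel '[{"fingers":-0.4,"x":0,"y":0,"z":0,"spin":0},{"fingers":-0.8,"x":0,"y":0,"z":0,"spin":0},{"fingers":-1,"x":0,"y":0,"z":0,"spin":0},{"fingers":-1,"x":0,"y":0,"z":0,"spin":0},{"fingers":-1,"x":0,"y":0,"z":0,"spin":0},{"fingers":-1,"x":0,"y":0,"z":0,"spin":0},{"fingers":-1,"x":0,"y":0,"z":0,"spin":0},{"fingers":-1,"x":0,"y":0,"z":0,"spin":0},{"fingers":-1,"x":0,"y":0,"z":0,"spin":0},{"fingers":-1,"x":0,"y":0,"z":0,"spin":0}]' 30
python3 go.py .5235 -.231 .057 75.35
```

```text
time_s: 3.15
ee_pos: [0.5234, -0.2293, 0.0581]
eef_rot: [-1.57, -0.0, 1.314]
force: [-0.3, -0.5, 1.2]
grip_width: 0.0499
time_s: 4.15
ee_pos: [0.5237, -0.2298, 0.0589]
eef_rot: [-1.572, 0.001, 1.314]
force: [-2.0, -5.1, 5.4]
grip_width: 0.0201
t 4.15 p [ 0.5237 -0.2298  0.0589] rpy [-9.004e+01  3.000e-02  7.528e+01] F [-2.  -5.1  5.4] w 0.0201 q [-0.48  0.53  1.61 -0.    1.   -1.79]
x -0.0012 y 0.0019 z -0.0001 spin -0.07
```

```bash
python3 -m handwheel '[{"fingers":-1,"x":0,"y":0,"z":0,"spin":0},{"fingers":-1,"x":0,"y":-0.003,"z":0,"spin":0},{"fingers":-1,"x":0,"y":-0.01,"z":0,"spin":0},{"fingers":-1,"x":0,"y":-0.022,"z":0,"spin":0},{"fingers":-1,"x":0,"y":-0.04,"z":0,"spin":0},{"fingers":-1,"x":0,"y":-0.06,"z":0,"spin":0},{"fingers":-1,"x":0,"y":-0.085,"z":0,"spin":0},{"fingers":-1,"x":0,"y":-0.11,"z":0,"spin":0},{"fingers":-1,"x":0,"y":-0.125,"z":0,"spin":0},{"fingers":-1,"x":0,"y":-0.13,"z":0,"spin":0}]' 40
python3 go.py .5235 -.231 .19 75.35
python3 - <<'E'
from h import *
from meas import meas
p,d,P=cloud("top"); Z=P.copy(); cv2.imwrite("pics/t2.png",cv2.resize(p[80:340,360:600],None,fx=2,fy=2)[...,::-1])
E
```

```text
time_s: 5.15
ee_pos: [0.524, -0.2294, 0.1908]
eef_rot: [-1.574, 0.0, 1.314]
force: [0.5, 0.0, -5.3]
grip_width: 0.0203
t 5.15 p [ 0.524  -0.2294  0.1908] rpy [-9.016e+01  3.000e-02  7.530e+01] F [ 0.5  0.  -5.3] w 0.0203 q [-0.48  0.38  1.5   0.    1.26 -1.79]
x -0.0016 y 0.0008 z 0.0001 spin -0.05
```

View pics/t2.png

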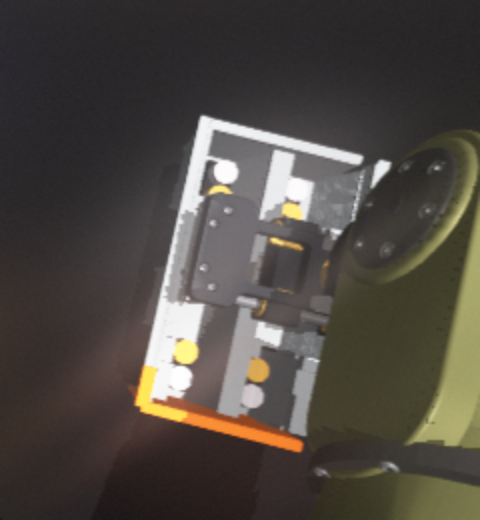

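Lifted level, orange end at the lower left (145,405)-(300,445), and the load on the wrist is about 5.3 N. Now carry and turn.

```bash
python3 -m handwheel '[{"fingers":-1,"x":0.005,"y":0,"z":0.001,"spin":2},{"fingers":-1,"x":0.018,"y":0,"z":0.003,"spin":7},{"fingers":-1,"x":0.038,"y":0,"z":0.006,"spin":14},{"fingers":-1,"x":0.06,"y":0,"z":0.01,"spin":22},{"fingers":-1,"x":0.083,"y":0,"z":0.014,"spin":30},{"fingers":-1,"x":0.106,"y":0,"z":0.018,"spin":38},{"fingers":-1,"x":0.129,"y":0,"z":0.022,"spin":46},{"fingers":-1,"x":0.152,"y":0,"z":0.026,"spin":54},{"fingers":-1,"x":0.175,"y":0,"z":0.03,"spin":62},{"fingers":-1,"x":0.198,"y":0,"z":0.034,"spin":70}]'
python3 go.py .5615 .212 .19 -90.5
```

```text
time_s: 6.2
ee_pos: [0.5405, -0.0282, 0.1876]
eef_rot: [-1.57, 0.002, 0.087]
force: [0.6, 0.0, -5.3]
grip_width: 0.0199
t 6.20 p [ 0.5405 -0.0282  0.1876] rpy [-89.97   0.09   4.96] F [ 0.6  0.  -5.3] w 0.0199 q [-0.12  0.31  1.59  0.    1.24 -0.21]
x 0.0417 y -0.0024 z 0.2375 spin 95.46
```

```bash
python3 -m handwheel '[{"fingers":-1,"x":0.004,"y":-0.001,"z":0.023,"spin":8},{"fingers":-1,"x":0.008,"y":-0.002,"z":0.046,"spin":16},{"fingers":-1,"x":0.012,"y":-0.0024,"z":0.069,"spin":24},{"fingers":-1,"x":0.016,"y":-0.0024,"z":0.092,"spin":32},{"fingers":-1,"x":0.02,"y":-0.0024,"z":0.115,"spin":40},{"fingers":-1,"x":0.024,"y":-0.0024,"z":0.138,"spin":48},{"fingers":-1,"x":0.028,"y":-0.0024,"z":0.161,"spin":56},{"fingers":-1,"x":0.032,"y":-0.0024,"z":0.184,"spin":64},{"fingers":-1,"x":0.035,"y":-0.0024,"z":0.203,"spin":72},{"fingers":-1,"x":0.038,"y":-0.0024,"z":0.22,"spin":80}]'
python3 go.py .5615 .212 .19 -90.5
```

```text
time_s: 7.2
ee_pos: [0.558, 0.1943, 0.1897]
eef_rot: [-1.573, 0.0, -1.309]
force: [0.6, 0.2, -5.2]
grip_width: 0.0199
t 7.20 p [0.558  0.1943 0.1897] rpy [-9.011e+01  1.000e-02 -7.502e+01] F [ 0.6  0.2 -5.2] w 0.0199 q [0.27 0.42 1.44 0.   1.28 1.58]
x -0.0162 y -0.0003 z 0.0079 spin 15.48
```

```bash
python3 -m handwheel '[{"fingers":-1,"x":-0.005,"y":0,"z":0.002,"spin":5},{"fingers":-1,"x":-0.009,"y":0,"z":0.004,"spin":9},{"fingers":-1,"x":-0.013,"y":0,"z":0.006,"spin":12},{"fingers":-1,"x":-0.015,"y":0,"z":0.007,"spin":14},{"fingers":-1,"x":-0.0162,"y":0,"z":0.0079,"spin":15},{"fingers":-1,"x":-0.0162,"y":0,"z":0.0079,"spin":15.5},{"fingers":-1,"x":-0.0162,"y":0,"z":0.0079,"spin":15.5},{"fingers":-1,"x":-0.0162,"y":0,"z":0.0079,"spin":15.5},{"fingers":-1,"x":-0.0162,"y":0,"z":0.0079,"spin":15.5},{"fingers":-1,"x":-0.0162,"y":0,"z":0.0079,"spin":15.5}]'
python3 go.py .5615 .212 .19 -90.5
cat > held.py <<'E'
from h import *
import sys
c0=np.array([float(sys.argv[1]),float(sys.argv[2])]); zr=float(sys.argv[3])
for n in("top","scene"):
    p,d,P=cloud(n); np.savez(f"{n}_h.npz",p=p,P=P)
    Q=P.reshape(-1,3); Q=Q[np.isfinite(Q).all(1)]; L=Q-[*c0,0]
    L=L[(abs(L[:,0])<.14)&(abs(L[:,1])<.095)]
    r=L[abs(L[:,2]-zr)<.008]; 
    for s in(1,-1):
        q=r[(r[:,1]*s>.055)&(r[:,1]*s<.08)&(abs(r[:,0])<.095)]
        if len(q)<30: print(n,s,"few",len(q));continue
        f=np.polyfit(q[:,0],q[:,1],1); g=np.polyfit(q[:,0],q[:,2],1)
        print(n,s,len(q),"y@0 %.4f yaw %.2f z %.4f pitchslope %.4f"%(f[1]+c0[1],np.degrees(np.arctan(f[0])),g[1],g[0]),"x ends",(c0[0]+np.percentile(r[(r[:,1]*s>.058)&(r[:,1]*s<.078)][:,0],[.5,99.5])).round(4))
E
python3 held.py .5615 .212 .211
python3 - <<'E'
import numpy as np,cv2
cv2.imwrite("pics/h3.png",np.vstack([np.load(f"{n}_h.npz")['p'][40:330] for n in("top","scene")])[...,::-1])
E
```

```text
time_s: 8.2
ee_pos: [0.5619, 0.2109, 0.1909]
eef_rot: [-1.571, 0.0, -1.574]
force: [0.7, 0.1, -5.5]
grip_width: 0.0205
t 8.20 p [0.5619 0.2109 0.1909] rpy [-90.    0.  -90.2] F [ 0.7  0.1 -5.5] w 0.0205 q [ 0.3   0.44  1.41 -0.    1.29  1.87]
x -0.0011 y 0.0009 z -0.0004 spin 0.30
top 1 few 0
top -1 655 y@0 0.1431 yaw -0.51 z 0.2108 pitchslope 0.0014 x ends [0.4485 0.6706]
scene 1 713 y@0 0.2774 yaw -0.56 z 0.2113 pitchslope 0.0054 x ends [0.5027 0.6732]
scene -1 506 y@0 0.1438 yaw -0.71 z 0.2126 pitchslope 0.0043 x ends [0.5168 0.6722]
```

View pics/h3.png

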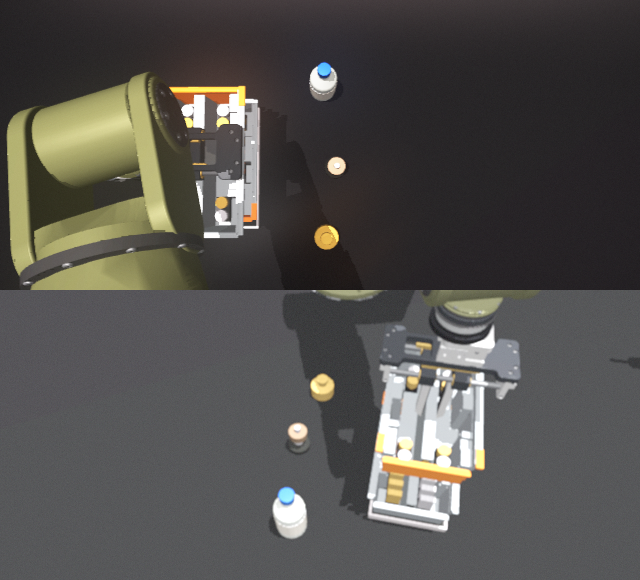

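Both views show the tote turned, with its orange end at the far end (430,468 in the scene half) over the lower tote's plain end. It is level and yaw matches within 0.2°. It sits about 14 mm short in x as planned and about 1.5 mm low in y. I'll lower it and correct y.

```bash
python3 -m handwheel '[{"fingers":-1,"x":-0.0005,"y":0.005,"z":0,"spin":0},{"fingers":-1,"x":-0.001,"y":0.015,"z":0,"spin":0},{"fingers":-1,"x":-0.0015,"y":0.026,"z":0,"spin":0},{"fingers":-1,"x":-0.0015,"y":0.036,"z":0,"spin":0},{"fingers":-1,"x":-0.0015,"y":0.044,"z":0,"spin":0},{"fingers":-1,"x":-0.0015,"y":0.05,"z":0,"spin":0},{"fingers":-1,"x":-0.0015,"y":0.054,"z":0,"spin":0},{"fingers":-1,"x":-0.0015,"y":0.056,"z":0,"spin":0},{"fingers":-1,"x":-0.0015,"y":0.057,"z":0,"spin":0},{"fingers":-1,"x":-0.0015,"y":0.057,"z":0,"spin":0}]'
python3 go.py .562 .2124 .128 -90.4
```

```text
time_s: 9.3
ee_pos: [0.562, 0.2125, 0.134]
eef_rot: [-1.57, 0.0, -1.575]
force: [-0.0, 0.2, -4.4]
grip_width: 0.0199
t 9.30 p [0.562  0.2125 0.134 ] rpy [-89.98   0.   -90.22] F [-0.   0.2 -4.4] w 0.0199 q [ 0.3   0.5   1.47 -0.    1.18  1.88]
x 0.0001 y 0.0060 z 0.0000 spin 0.18
```

```bash
python3 -m handwheel '[{"fingers":-1,"x":0,"y":0.0005,"z":0,"spin":0},{"fingers":-1,"x":0,"y":0.001,"z":0,"spin":0},{"fingers":-1,"x":0,"y":0.0015,"z":0,"spin":0},{"fingers":-1,"x":0,"y":0.002,"z":0,"spin":0},{"fingers":-1,"x":0,"y":0.0025,"z":0,"spin":0},{"fingers":-1,"x":0,"y":0.003,"z":0,"spin":0},{"fingers":-1,"x":0,"y":0.0035,"z":0,"spin":0},{"fingers":-1,"x":0,"y":0.004,"z":0,"spin":0},{"fingers":-1,"x":0,"y":0.0045,"z":0,"spin":0},{"fingers":-1,"x":0,"y":0.005,"z":0,"spin":0}]'
python3 go.py
```

```text
time_s: 10.3
ee_pos: [0.5619, 0.2125, 0.1288]
eef_rot: [-1.571, 0.0, -1.575]
force: [0.2, 0.6, -5.6]
grip_width: 0.0202
t 10.30 p [0.5619 0.2125 0.1288] rpy [-90.     0.   -90.22] F [ 0.2  0.6 -5.6] w 0.0202 q [0.3  0.5  1.47 0.   1.17 1.88]
```

```bash
python3 -m handwheel '[{"fingers":-1,"x":0,"y":0.0001,"z":0,"spin":0},{"fingers":-1,"x":0,"y":0.0003,"z":0,"spin":0},{"fingers":-1,"x":0,"y":0.0004,"z":0,"spin":0},{"fingers":-1,"x":0,"y":0.0006,"z":0,"spin":0},{"fingers":-1,"x":0,"y":0.0007,"z":0,"spin":0},{"fingers":-1,"x":0,"y":0.0009,"z":0,"spin":0},{"fingers":-1,"x":0,"y":0.001,"z":0,"spin":0},{"fingers":-1,"x":0,"y":0.001,"z":0,"spin":0},{"fingers":-1,"x":0,"y":0.001,"z":0,"spin":0},{"fingers":-1,"x":0,"y":0.001,"z":0,"spin":0}]'
python3 go.py
```

```text
time_s: 11.3
ee_pos: [0.5619, 0.2124, 0.1279]
eef_rot: [-1.571, -0.0, -1.575]
force: [-1.0, -1.0, -2.6]
grip_width: 0.0201
t 11.30 p [0.5619 0.2124 0.1279] rpy [-89.99  -0.   -90.22] F [-1.  -1.  -2.6] w 0.0201 q [ 0.3   0.5   1.47 -0.    1.17  1.88]
```

Contact shows at TCP z = 0.128, which is the predicted runner height, with about 3 N on the runners. Now slide to +x with light load.

```bash
python3 -m handwheel '[{"fingers":-1,"x":0,"y":0.0003,"z":0.001,"spin":0},{"fingers":-1,"x":0,"y":0.0005,"z":0.002,"spin":0},{"fingers":-1,"x":0,"y":0.0005,"z":0.003,"spin":0},{"fingers":-1,"x":0,"y":0.0005,"z":0.004,"spin":0},{"fingers":-1,"x":0,"y":0.0005,"z":0.005,"spin":0},{"fingers":-1,"x":0,"y":0.0005,"z":0.006,"spin":0},{"fingers":-1,"x":0,"y":0.0005,"z":0.007,"spin":0},{"fingers":-1,"x":0,"y":0.0005,"z":0.008,"spin":0},{"fingers":-1,"x":0,"y":0.0005,"z":0.009,"spin":0},{"fingers":-1,"x":0,"y":0.0005,"z":0.009,"spin":0}]'
python3 go.py
```

```text
time_s: 12.3
ee_pos: [0.5709, 0.2127, 0.1278]
eef_rot: [-1.571, 0.0, -1.574]
force: [-4.9, 0.0, 3.8]
grip_width: 0.02
t 12.30 p [0.5709 0.2127 0.1278] rpy [-9.000e+01  2.000e-02 -9.021e+01] F [-4.9  0.   3.8] w 0.0200 q [0.3  0.52 1.45 0.   1.18 1.87]
```

```bash
python3 -m handwheel '[{"fingers":-1,"x":0,"y":0,"z":0.0003,"spin":0},{"fingers":-1,"x":0,"y":0,"z":0.0006,"spin":0},{"fingers":-1,"x":0,"y":0,"z":0.0009,"spin":0},{"fingers":-1,"x":0,"y":0,"z":0.0012,"spin":0},{"fingers":-1,"x":0,"y":0,"z":0.0015,"spin":0},{"fingers":-1,"x":0,"y":0,"z":0.0018,"spin":0},{"fingers":-1,"x":0,"y":0,"z":0.0021,"spin":0},{"fingers":-1,"x":0,"y":0,"z":0.0024,"spin":0},{"fingers":-1,"x":0,"y":0,"z":0.0027,"spin":0},{"fingers":-1,"x":0,"y":0,"z":0.003,"spin":0}]'
python3 go.py
```

```text
time_s: 13.3
ee_pos: [0.5738, 0.2126, 0.1276]
eef_rot: [-1.571, 0.0, -1.574]
force: [-6.0, 0.4, 4.4]
grip_width: 0.0199
t 13.30 p [0.5738 0.2126 0.1276] rpy [-9.002e+01  1.000e-02 -9.021e+01] F [-6.   0.4  4.4] w 0.0199 q [0.29 0.53 1.44 0.   1.18 1.87]
```

```bash
python3 -m handwheel '[{"fingers":-1,"x":0,"y":0,"z":0.0002,"spin":0},{"fingers":-1,"x":0,"y":0,"z":0.0004,"spin":0},{"fingers":-1,"x":0,"y":0,"z":0.0006,"spin":0},{"fingers":-1,"x":0,"y":0,"z":0.0008,"spin":0},{"fingers":-1,"x":0,"y":0,"z":0.001,"spin":0},{"fingers":-1,"x":0,"y":0,"z":0.0012,"spin":0},{"fingers":-1,"x":0,"y":0,"z":0.0014,"spin":0},{"fingers":-1,"x":0,"y":0,"z":0.0016,"spin":0},{"fingers":-1,"x":0,"y":0,"z":0.0018,"spin":0},{"fingers":-1,"x":0,"y":0,"z":0.002,"spin":0}]'
python3 go.py
```

```text
time_s: 14.3
ee_pos: [0.5759, 0.2124, 0.1273]
eef_rot: [-1.571, -0.0, -1.575]
force: [-0.4, 0.3, -5.9]
grip_width: 0.0198
t 14.30 p [0.5759 0.2124 0.1273] rpy [-90.    -0.   -90.21] F [-0.4  0.3 -5.9] w 0.0198 q [ 0.29  0.53  1.43 -0.    1.18  1.87]
```

The load vanished, so all four feet are over their saddles. I'll lower gently.

```bash
python3 -m handwheel '[{"fingers":-1,"x":0,"y":0.0004,"z":0.0003,"spin":0},{"fingers":-1,"x":0,"y":0.0008,"z":0.0006,"spin":0},{"fingers":-1,"x":0,"y":0.0012,"z":0.0006,"spin":0},{"fingers":-1,"x":0,"y":0.0016,"z":0.0006,"spin":0},{"fingers":-1,"x":0,"y":0.002,"z":0.0006,"spin":0},{"fingers":-1,"x":0,"y":0.0024,"z":0.0006,"spin":0},{"fingers":-1,"x":0,"y":0.0028,"z":0.0006,"spin":0},{"fingers":-1,"x":0,"y":0.0032,"z":0.0006,"spin":0},{"fingers":-1,"x":0,"y":0.0036,"z":0.0006,"spin":0},{"fingers":-1,"x":0,"y":0.004,"z":0.0006,"spin":0}]'
python3 go.py
```

```text
time_s: 15.3
ee_pos: [0.5765, 0.2124, 0.1233]
eef_rot: [-1.571, -0.0, -1.575]
force: [0.5, -0.0, -4.8]
grip_width: 0.02
t 15.30 p [0.5765 0.2124 0.1233] rpy [-90.    -0.   -90.21] F [ 0.5 -0.  -4.8] w 0.0200 q [0.29 0.54 1.43 0.   1.17 1.87]
```

```bash
python3 -m handwheel '[{"fingers":-1,"x":0,"y":0.0002,"z":0,"spin":0},{"fingers":-1,"x":0,"y":0.0004,"z":0,"spin":0},{"fingers":-1,"x":0,"y":0.0006,"z":0,"spin":0},{"fingers":-1,"x":0,"y":0.0008,"z":0,"spin":0},{"fingers":-1,"x":0,"y":0.001,"z":0,"spin":0},{"fingers":-1,"x":0,"y":0.0012,"z":0,"spin":0},{"fingers":-1,"x":0,"y":0.0014,"z":0,"spin":0},{"fingers":-1,"x":0,"y":0.0016,"z":0,"spin":0},{"fingers":-1,"x":0,"y":0.0016,"z":0,"spin":0},{"fingers":-1,"x":0,"y":0.0016,"z":0,"spin":0}]'
python3 go.py
```

```text
time_s: 16.3
ee_pos: [0.5765, 0.2124, 0.1219]
eef_rot: [-1.571, -0.0, -1.575]
force: [-0.8, -0.8, -2.2]
grip_width: 0.0202
t 16.30 p [0.5765 0.2124 0.1219] rpy [-89.99  -0.   -90.22] F [-0.8 -0.8 -2.2] w 0.0202 q [ 0.29  0.54  1.43 -0.    1.17  1.87]
```

It is seated at 0.1219, exactly the predicted home height. I'll ease down 0.3 mm, soften the grip, then open to 50 mm.

```bash
python3 -m handwheel '[{"fingers":-1,"x":0,"y":0.0002,"z":0,"spin":0},{"fingers":-1,"x":0,"y":0.0003,"z":0,"spin":0},{"fingers":-1,"x":0,"y":0.0003,"z":0,"spin":0},{"fingers":-1,"x":0,"y":0.0003,"z":0,"spin":0},{"fingers":-0.5,"x":0,"y":0.0003,"z":0,"spin":0},{"fingers":-0.4,"x":0,"y":0.0003,"z":0,"spin":0},{"fingers":-0.2,"x":0,"y":0.0003,"z":0,"spin":0},{"fingers":0,"x":0,"y":0.0003,"z":0,"spin":0},{"fingers":0.06,"x":0,"y":0.0003,"z":0,"spin":0},{"fingers":0.06,"x":0,"y":0.0003,"z":0,"spin":0}]' 5
python3 go.py
```

```text
time_s: 17.3
ee_pos: [0.5765, 0.2124, 0.1214]
eef_rot: [-1.571, 0.0, -1.575]
force: [-0.6, -1.0, 0.1]
grip_width: 0.0491
t 17.30 p [0.5765 0.2124 0.1214] rpy [-90.     0.   -90.21] F [-0.6 -1.   0.1] w 0.0491 q [0.29 0.54 1.43 0.   1.17 1.87]
```

Released. Retreat straight up, then back towards the robot to clear the view.

```bash
python3 -m handwheel '[{"fingers":0.06,"x":0,"y":-0.005,"z":0,"spin":0},{"fingers":0.06,"x":0,"y":-0.015,"z":0,"spin":0},{"fingers":0.06,"x":0,"y":-0.03,"z":0,"spin":0},{"fingers":0.06,"x":0,"y":-0.05,"z":0,"spin":0},{"fingers":0.06,"x":0,"y":-0.075,"z":0,"spin":0},{"fingers":0.06,"x":0,"y":-0.1,"z":0,"spin":0},{"fingers":0.06,"x":0,"y":-0.12,"z":0,"spin":0},{"fingers":0.06,"x":0,"y":-0.13,"z":0,"spin":0},{"fingers":0.06,"x":0,"y":-0.135,"z":0,"spin":0},{"fingers":0.06,"x":0,"y":-0.135,"z":0,"spin":0}]'
python3 -m handwheel '[{"fingers":0.06,"x":-0.01,"y":0,"z":-0.01,"spin":0},{"fingers":0.06,"x":-0.04,"y":0,"z":-0.03,"spin":0},{"fingers":0.06,"x":-0.07,"y":0,"z":-0.06,"spin":0},{"fingers":0.06,"x":-0.10,"y":0,"z":-0.09,"spin":0},{"fingers":0.06,"x":-0.13,"y":0,"z":-0.12,"spin":0},{"fingers":0.06,"x":-0.16,"y":0,"z":-0.15,"spin":0},{"fingers":0.06,"x":-0.19,"y":0,"z":-0.18,"spin":0},{"fingers":0.06,"x":-0.22,"y":0,"z":-0.21,"spin":0},{"fingers":0.06,"x":-0.25,"y":0,"z":-0.235,"spin":0},{"fingers":0.06,"x":-0.265,"y":0,"z":-0.25,"spin":0}]'
python3 go.py; python3 held.py .573 .212 .143
python3 - <<'E'
import numpy as np,cv2
cv2.imwrite("pics/e4.png",np.vstack([np.load(f"{n}_h.npz")['p'][40:330] for n in("top","scene")])[...,::-1])
E
```

```text
time_s: 18.3
ee_pos: [0.5765, 0.2124, 0.2567]
eef_rot: [-1.57, 0.0, -1.575]
force: [-0.8, -0.4, 0.2]
grip_width: 0.0497
time_s: 19.3
ee_pos: [0.3243, 0.4802, 0.2555]
eef_rot: [-1.572, -0.001, -1.572]
force: [-0.1, 0.5, 0.2]
grip_width: 0.0498
t 19.30 p [0.3243 0.4802 0.2555] rpy [-9.007e+01 -6.000e-02 -9.008e+01] F [-0.1  0.5  0.2] w 0.0498 q [0.91 0.35 1.39 0.   1.41 2.49]
top 1 869 y@0 0.2793 yaw -0.23 z 0.1410 pitchslope 0.0003 x ends [0.4651 0.6853]
top -1 763 y@0 0.1453 yaw -0.31 z 0.1417 pitchslope 0.0012 x ends [0.464  0.6832]
scene 1 790 y@0 0.2789 yaw -0.39 z 0.1429 pitchslope 0.0011 x ends [0.4677 0.6878]
scene -1 640 y@0 0.1449 yaw -0.43 z 0.1436 pitchslope 0.0016 x ends [0.4664 0.6869]
```

View pics/e4.png

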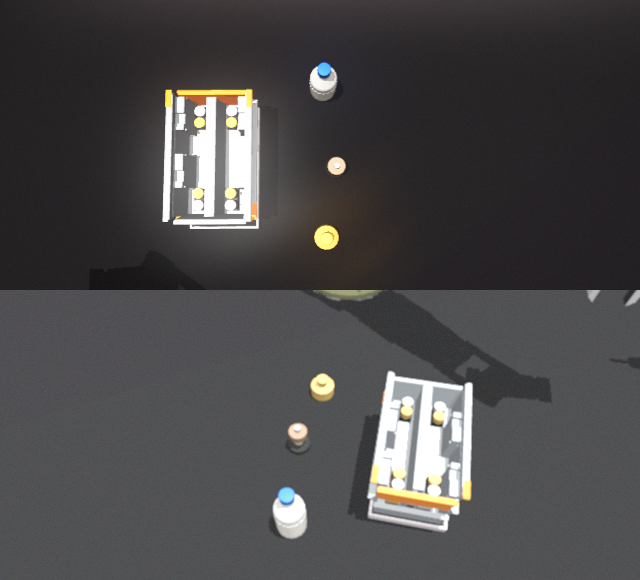

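Final views: the tote is stacked, orange end at tray +x (210,92 and 417,497), with the bottle, foot and weight at their original pixels. Rim heights are 141–144 mm (143 expected) and the slope is about 0.001. I'll hand in.

```bash
python3 -c "
from station import workorder; print(workorder.hand_in())"
```

```text
the job is handed in; nothing more can be done
None
```

I stacked the free tote on the lower one, turned end for end, and handed the job in at about 19 s of the 61 s allowed. I lifted it by the partition, turned it 166°, and set it on the runners about 14 mm short of home. I then slid it towards the tray's +x under about 10 N of load at most, until that load disappeared at the saddles. It went down the last 5.5 mm into the saddles and I released it.

Last checks, from both cameras and the wrist sensor:
- **Height:** the rims measure 141–144 mm against 143 mm expected. The tool was also at the predicted home height when the tote seated.
- **Level:** the rim slope along its length is about 0.001 rad.
- **Position:** it sits about 11 mm along and 2 mm across from the tray's centre (limits 18 and 10 mm), with the orange end at +x and yaw about -0.3°.
- **Force:** sideways force read 6 N at most, below the 18 N that would slide the lower tote. I only read forces at the end of each call, so a brief peak between readings would not have shown.
- **Released:** the gripper is clear and its force reading is near zero.
- **Other objects:** the weight, levelling foot and bottle look unmoved in the pictures. I did not measure them again.

The two cameras disagree by about 2 mm in height and along x, within their stated calibration. No check failed.

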